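# Open the bottle pen and hold its gate

### The arm

A 7-joint arm with a two-finger parallel gripper is mounted at the origin on the work surface. World frame = base frame: x ahead of the robot, y to its left, z up, the work surface at z = 0. Lengths are in m, angles in rad, forces in N, time in s.
With the tool pointing down it reaches from about 0.4 to 0.925 m from the base axis. Payload 4.1 kg.
Tool frame: the origin (TCP) lies midway between the tips of the shut fingers; the grasp point (between the pads) lies 19 mm behind it; z points along the fingers, y is the direction in which the jaws open and shut (so a half turn about z gives the same grasp; the last joint's range is limited). The gripper opens to 85 mm and grips with 20 to 120 N. Pads are 22 mm wide; open, the fingers measure 114 mm over their backs; the gripper's body (76 mm by 85 mm) begins 54 mm behind the grasp point. The pads swing forward as they close: fully open they stand 13 mm farther back than shut.
Start: joints at [1.174, 0.398, 0.045, 1.537, -0.019, 1.207, -0.051], TCP at [0.191, -0.621, 0.231] pointing down, gripper open.
Joint ranges: [-2.82, 2.82], [-0.49, 2.23], [-1.37, 1.46], [0, 2.46], [-1.36, 4.5], [0.23, 2], [-2.94, 2.94]. Speed limits (rad/s): [2.57, 2.57, 3.14, 3.14, 3.14, 3.14, 3.14].

### API

Orientations are given as a 3x3 rotation matrix whose columns are the frame's x, y, z axes.
In Python, from plant import telemetry, imaging, order gives the robot as it stands.
- The arm moves only by the shell command python3 -m creep 'ROWS' [FORCE]. ROWS is JSON, a list of rows, each an object with "jaw": the finger opening in cm, from 0 to 8.54; "linear": the shift along the tool's x, y, z in cm, a list of three; "spin": the turn about the tool's z in degrees. A call has 1 to 8 rows; each row shifts and turns the commanded pose from where the row before left it, along the tool's axes as they then stand; what a row does not reach is not made up. A row lasts 1/12 s, in which the tool goes at most 41.7 mm and 7.16 degrees, less where a joint would pass 70% of its speed; a pose out of reach is approached as far as the arm can. A call is refused whole if a number of a shift passes 4.17 or a number of a turn 7.16, either way. A call with a gripper value outside its range is refused whole. The fingers move at their own pace and stop on an object; FORCE is the grip in N (left out, the last holds). Time passes only in rows, so rows that do not move let the fingers close. It gives the time, the measured TCP pose, the force and the opening at its end, in the units of the state.
- telemetry.read_state(): the state, without advancing time (a new reading comes with each control period).
- imaging.get_image(name): name is "scene" or "top"; returns a dict with "image" (384x512x3 uint8, red, green, blue), "depth" (384x512 float32, m along the optical axis (not along the pixel's ray), 0 where there is no reading), "intrinsics" (3x3 intrinsics, pixels), "origin" and "attitude" of the camera in the world. Camera axes: x right, y down, z forward; pixel columns grow to the right and rows downward; lengths in m; the calibration is good to about 2 mm. A picture is of the moment at which its call begins.
- order.job_done(): hands the job in, once; it reports no verdict.
The state is a dict: "clock": time; "joints": joint angles; "joint_vel": joint speeds; "tau": joint torques, N m; "tcp_pos": TCP position; "tcp_rot": TCP orientation; "ft_force": force on the tool from outside, world axes, zero at the start; "torque": the same for the moment, N m; "width": finger opening in m.
Only numpy, scipy, OpenCV 4.12 (cv2) and the standard library are available. Lean on these libraries where they do the work, as an engineer would, in place of code of your own. Each camera call takes 0.05 s, during which the arm holds its last target.

### The job

Open the gate of the bottle pen so that a colleague can take the bottles out: squeeze the first catch (at the right end of the block) fully shut between the fingers, then the second catch (nearer the gate) in the same way. Then take the gate by its upright post, swing it out past its detent until it stands nearly square to the front, and finish while still holding it there by the post, because its spring pulls it back. Leave the bottles and everything else standing where they are.

Things in the scene. Friction and masses are not known exactly. Their poses are not given: they have to be found in the camera images.
- rack: the bottle pen: plywood stand 345 mm wide (y), 85 mm high, fixed to the bench. Origin at the middle of its underside; +x to its back, +y to its left seen from the robot. Left part (y -20 to 150 mm): open-topped bay of three bottles with a barred steel gate in front. Right part (y -195 to -20, x -110 to 75 mm): closed block, flat top at z 85 mm, which carries two catches and a jar
- squeeze_a (a point): first catch, at the block's right end: two upright steel plates facing along rack x, 30 mm wide, 5 mm thick, tops at z 130 and 133 mm. Fixed point midway between them at rest, at a height to grip (z 120 mm; rack x -38, y -155); axes as the rack's. 35.5 mm over their outer faces, 22 mm squeezed. The front plate (-x) slides toward the fixed rear one (rack_c0)
- catch_a (a joint): travel of the first catch's moving (front) plate, m: 0 at rest (starts up to 0.001), 0.014 fully squeezed. From 0.009 its pin no longer blocks the second catch. Friction of 4 N holds it where it is left. Its rod lies along rack x in front of it, below z 101 mm
- squeeze_b (a point): second catch, nearer the gate, at the block's front: two upright steel plates facing along rack y, 20 mm wide, 5 mm thick, tops at z 148 mm. Fixed point midway between them at rest, at a height to grip (z 130 mm; rack x -85, y -80.5); axes as the rack's. 32 mm over their outer faces, 18 mm squeezed. The left plate (+y) slides toward the fixed right one (rack_c1)
- catch_b (a joint): travel of the second catch's moving (left) plate, m: 0 at rest, 0.014 fully squeezed. Blocked until the first catch has been squeezed. It draws the bolt, a bar along rack y below z 100 mm, from before the gate's end, which is clear from 0.010. Friction of 4 N holds it where it is left
- gate_hinge (a point): foot of the gate's vertical hinge axis, at the bench surface (rack x -81, y 135 mm); fixed; axes as the rack's
- gate (a joint): gate angle, rad: 0 closed, grows as its right (free) end swings out to the rack's front (-x); stop at 1.55. 147 mm from hinge to free end, 12 mm thick, z 20 to 85 mm (end tongue to 104). A light spring pulls it shut (0.6 N at the post when closed, 4 N at 1.3 rad); a ball detent resists at about 0.55 to 0.75 rad (up to 10 N at the post), passed by 0.95 rad
- post_grip (a point): upright round steel post (gate_c2) on the gate's top, 18 mm in diameter, z 85 to 145 mm, 105 mm from the hinge axis. Point on its axis at z 125 mm, a good place to grip. It moves with the gate: at angle t it is 105 mm x (-sin t, -cos t) in rack axes from gate_hinge
- vial0: small amber bottle in the bay, 36 mm in diameter, 82 mm high; bystander, origin at the centre of its underside
- vial1: small amber bottle in the bay, 36 mm in diameter, 82 mm high; bystander, origin at the centre of its underside
- vial2: small amber bottle in the bay, 36 mm in diameter, 82 mm high; bystander, origin at the centre of its underside
- jar: low glass jar on the rear of the block's top, 48 mm in diameter, 45 mm high; bystander, origin at the centre of its underside
- dropper: amber bottle on the bench in front of the block, 44 mm in diameter, 95 mm high; bystander, origin at the centre of its underside
- syrup: bottle with orange cap at the left or right of the bench, 52 mm in diameter, 120 mm high; bystander, origin at the centre of its underside
- tin: plain metal tin at the left or right of the bench, 74 mm in diameter, 70 mm high; bystander, origin at the centre of its underside
- bowl: white bowl on the right of the bench, 110 mm wide, 45 mm high; bystander, origin at the centre of its underside

How it is judged:
On the way, in this order (a step that is already met when the one before it is completed fails the run):
1. the first catch is squeezed fully shut between the fingers (value of joint catch_a above 0.011 m and contact force between the fingers and rack_c0 above 1 N), for 0.2 s.
2. then the second catch is squeezed fully shut between the fingers (value of joint catch_b above 0.011 m and contact force between the fingers and rack_c1 above 1 N), for 0.2 s.
3. the fingers swing the gate past its detent (value of joint gate above 0.95 rad and contact force between the fingers and gate_c2 above 0.5 N), for 0.1 s.
At the end, for the whole second after the job is handed in: Both catches are drawn (first above 9 mm, second above 10 mm), the gate stands open more than 1.2 rad (69 degrees) and at rest (below 0.1 rad/s), the fingers press on its post with more than 1 N, and all bottles, jar, tin and bowl stand upright within 30 mm of their starts (value of joint catch_a above 0.009 m and value of joint catch_b above 0.01 m and value of joint gate above 1.2 rad and velocity of joint gate between -0.1 and 0.1 rad/s and contact force between the fingers and gate_c2 above 1 N and angle between each of vial0, vial1, vial2, jar, dropper, syrup, tin, bowl's own z axis and vertical below 0.2 rad and distance of each of vial0, vial1, vial2, jar, dropper, syrup, tin, bowl from where it was at the start of the episode below 0.03 m); the arm keeps its last pose, push and grip.
It fails at once if a bystander is knocked over or pushed away by more than 50 mm (angle between any of vial0, vial1, vial2, jar, dropper, syrup, tin, bowl's own z axis and vertical above 0.5 rad or distance of any of vial0, vial1, vial2, jar, dropper, syrup, tin, bowl from where it was at the start of the episode above 0.05 m).
It also fails if it takes over 48 s, if anything falls off the work surface, if the arm or the gripper's body presses on something with over 40 N, if the wrist force passes 120 N, or if a joint passes its speed limit or range.

## Working session

There is one attempt and no reset: what is moved stays moved. The work goes in short steps, Python scripts to look and compute and a shell command to move; the robot and the scene stay as the last step left them, time stands still between calls to the robot, and variables do not carry over. Pictures are saved under pics/ and viewed, and the job is handed in when it is done.

```bash
ls; mkdir -p pics; python3 - <<'E'
from plant import telemetry, imaging
import cv2,numpy as np
s=telemetry.read_state()
for k in s: print(k,np.round(s[k],4).tolist())
for n in("scene","top"):
    d=imaging.get_image(n); cv2.imwrite(f"pics/{n}0.png",d["image"][:,:,::-1]); np.savez(f"{n}0.npz",**d)
    print(n,d["intrinsics"].tolist(),np.round(d["origin"],4),np.round(d["attitude"],4).tolist())
E
```

```text
pics
clock 0.0
joints [1.174, 0.3992, 0.0451, 1.5379, -0.0187, 1.2069, -0.0507]
joint_vel [-0.001, -0.0012, 0.0007, 0.0016, -0.0015, -0.002, 0.0011]
tau [-0.0005, -47.5111, 1.3646, -25.4213, 0.0116, 0.0094, -0.0]
tcp_pos [0.1905, -0.6208, 0.2302]
tcp_rot [[0.956, 0.2935, -0.0007], [0.2935, -0.956, 0.0018], [-0.0002, -0.002, -1.0]]
ft_force [-0.0278, 0.2995, 0.0605]
torque [0.0166, 0.003, -0.0115]
width 0.0859
scene [[347.06151523740226, 0.0, 256.22493935501296], [0.0, 347.06151523740226, 196.5229812078191], [0.0, 0.0, 1.0]] [ 0.9314 -0.4148  0.8359] [[0.7261, 0.5626, -0.3952], [0.6875, -0.5864, 0.4284], [0.0093, -0.5828, -0.8126]]
top [[440.237981533882, 0.0, 258.9512213105923], [0.0, 440.237981533882, 200.79509590566892], [0.0, 0.0, 1.0]] [0.3373 0.0061 1.5527] [[-0.0067, -0.9829, 0.1839], [-0.9998, 0.0034, -0.0183], [0.0174, -0.184, -0.9828]]
```

View pics/scene0.png

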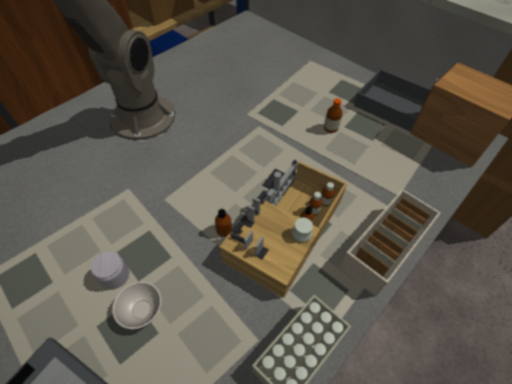

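View pics/top0.png

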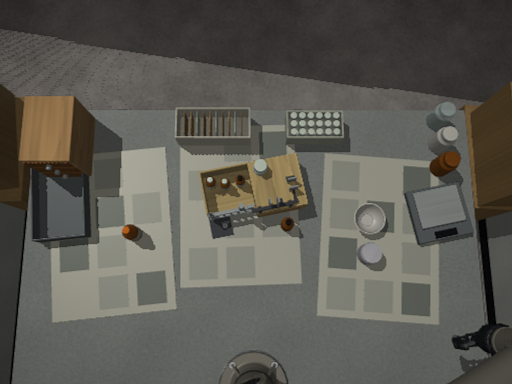

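```bash
cat > h.py <<'E'
import numpy as np,cv2
def cloud(d):
    z=d["depth"];K=d["intrinsics"];v,u=np.mgrid[:z.shape[0],:z.shape[1]]
    p=np.stack([(u-K[0,2])/K[0,0]*z,(v-K[1,2])/K[1,1]*z,z],-1)
    P=p@np.asarray(d["attitude"]).T+d["origin"]; P[z<=0]=np.nan
    return P
def proj(d,X):
    c=(np.asarray(X)-d["origin"])@np.asarray(d["attitude"]); q=c@np.asarray(d["intrinsics"]).T
    return q[...,:2]/q[...,2:]
E
python3 - <<'E'
from h import *
for n,c in(("top",(185,150,320,245)),("scene",(190,140,370,300))):
    d=np.load(n+"0.npz");P=cloud(d)
    u0,v0,u1,v1=c
    im=d["image"][v0:v1,u0:u1,::-1]; f=4
    cv2.imwrite(f"pics/{n}_z.png",cv2.resize(im,None,fx=f,fy=f,interpolation=cv2.INTER_CUBIC))
    Q=P[v0:v1,u0:u1].reshape(-1,3)
    Q=Q[np.isfinite(Q[:,2])]
    h,e=np.histogram(Q[:,2],bins=np.arange(-.01,.16,.005)); print(n,list(zip(np.round(e,3),h)))
    m=abs(Q[:,2]-.085)<.004
    q=Q[m,:2].astype(np.float32); print(m.sum(),q.min(0),q.max(0),cv2.minAreaRect(q))
E
```

```text
top [(np.float64(-0.01), np.int64(304)), (np.float64(-0.005), np.int64(2365)), (np.float64(0.0), np.int64(3682)), (np.float64(0.005), np.int64(1703)), (np.float64(0.01), np.int64(538)), (np.float64(0.015), np.int64(80)), (np.float64(0.02), np.int64(49)), (np.float64(0.025), np.int64(73)), (np.float64(0.03), np.int64(76)), (np.float64(0.035), np.int64(66)), (np.float64(0.04), np.int64(55)), (np.float64(0.045), np.int64(56)), (np.float64(0.05), np.int64(61)), (np.float64(0.055), np.int64(71)), (np.float64(0.06), np.int64(123)), (np.float64(0.065), np.int64(125)), (np.float64(0.07), np.int64(81)), (np.float64(0.075), np.int64(155)), (np.float64(0.08), np.int64(975)), (np.float64(0.085), np.int64(1280)), (np.float64(0.09), np.int64(280)), (np.float64(0.095), np.int64(132)), (np.float64(0.1), np.int64(128)), (np.float64(0.105), np.int64(46)), (np.float64(0.11), np.int64(21)), (np.float64(0.115), np.int64(9)), (np.float64(0.12), np.int64(14)), (np.float64(0.125), np.int64(65)), (np.float64(0.13), np.int64(83)), (np.float64(0.135), np.int64(19)), (np.float64(0.14), np.int64(13)), (np.float6
[... 855 characters left out ...]
np.int64(284)), (np.float64(0.08), np.int64(933)), (np.float64(0.085), np.int64(3478)), (np.float64(0.09), np.int64(375)), (np.float64(0.095), np.int64(207)), (np.float64(0.1), np.int64(269)), (np.float64(0.105), np.int64(94)), (np.float64(0.11), np.int64(51)), (np.float64(0.115), np.int64(55)), (np.float64(0.12), np.int64(67)), (np.float64(0.125), np.int64(89)), (np.float64(0.13), np.int64(264)), (np.float64(0.135), np.int64(44)), (np.float64(0.14), np.int64(33)), (np.float64(0.145), np.int64(64)), (np.float64(0.15), np.int64(4))]
4205 [ 0.53686434 -0.18745089] [0.9003905  0.18802075] ((0.669463574886322, -0.005328148603439331), (0.36990678310394287, 0.3558872938156128), 54.013160705566406)
```

View pics/top_z.png

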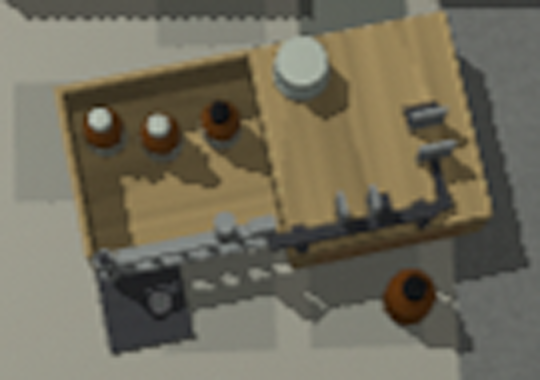

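View pics/scene_z.png

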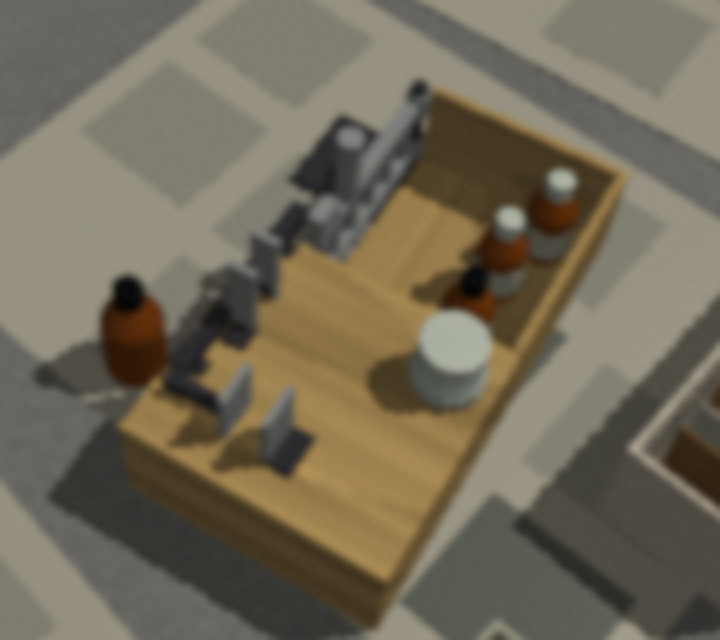

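```bash
cat >> h.py <<'E'
def ray(d,u,v,z):
    K=d["intrinsics"];r=np.asarray(d["attitude"])@np.array([(u-K[0,2])/K[0,0],(v-K[1,2])/K[1,1],1]);o=d["origin"]
    return o+r*(z-o[2])/r[2]
def fit(M,W):
    M=np.array(M);W=np.array(W)[:,:2];m=M-M.mean(0);w=W-W.mean(0)
    a=np.arctan2((m[:,0]*w[:,1]-m[:,1]*w[:,0]).sum(),(m*w).sum());R=np.array([[np.cos(a),-np.sin(a)],[np.sin(a),np.cos(a)]])
    t=W.mean(0)-R@M.mean(0); return a,t,R,M@R.T+t-W
E
python3 - <<'E'
from h import *
T=np.load("top0.npz");S=np.load("scene0.npz")
zs=.085
pt={"top":(T,[(295.75,153.25,(.075,-.195)),(307.5,203.75,(-.11,-.195)),(199.5,173,(.075,.15))]),
"scene":(S,[(287,284.5,(.075,-.195)),(220.5,247,(-.11,-.195)),(346.25,184.5,(.075,.15))])}
for n,(d,l) in pt.items():
    W=[ray(d,u-.4,v-.4,.085) for u,v,_ in l]; print(n,np.round(W,4).tolist())
    a,t,R,e=fit([m for *_,m in l],W); print(np.degrees(a),t,np.round(e,4).tolist())
E
```

```text
top [[0.7808, -0.1486, 0.085], [0.6027, -0.1847, 0.085], [0.711, 0.1831, 0.085]]
11.782951445417131 [0.66875286 0.0255244 ] [[0.0012, -0.0014], [-0.0018, -0.0031], [0.0005, 0.0046]]
scene [[0.7829, -0.148, 0.085], [0.6056, -0.187, 0.085], [0.7148, 0.1816, 0.085]]
11.7754264368332 [0.67171014 0.0244567 ] [[0.002, -0.0031], [-0.0018, -0.0019], [-0.0002, 0.005]]
```

```bash
cat >> h.py <<'E'
def box(x0,x1,y0,y1,z0,z1):
    c=np.array([(x,y,z) for x in(x0,x1) for y in(y0,y1) for z in(z0,z1)],float)
    e=[(i,j) for i in range(8) for j in range(i) if bin(i^j).count("1")==1]
    return [(c[i],c[j]) for i,j in e]
def ring(x,y,r,z):
    th=np.linspace(0,2*np.pi,25);c=np.c_[x+r*np.cos(th),y+r*np.sin(th),0*th+z];return list(zip(c[:-1],c[1:]))
def model(ca=0,cb=0,g=0):
    h=.01775
    L=box(-.11,.075,-.195,-.02,.0,.085)+box(.075,.075,-.02,.15,.085,.085)
    L+=box(-.038-h+ca,-.038-h+.005+ca,-.17,-.14,.085,.130)+box(-.038+h-.005,-.038+h,-.17,-.14,.085,.133)
    h=.016
    L+=box(-.095,-.075,-.0805-h,-.0805-h+.005,.085,.148)+box(-.095,-.075,-.0805+h-.005-cb,-.0805+h-cb,.085,.148)
    px,py=-.081-.105*np.sin(g),.135-.105*np.cos(g)
    L+=ring(px,py,.009,.145)+ring(px,py,.009,.085)
    return L
def overlay(d,a,t,c,f,fn,**k):
    u0,v0,u1,v1=c
    im=cv2.resize(np.ascontiguousarray(d["image"][v0:v1,u0:u1,::-1]),None,fx=f,fy=f,interpolation=cv2.INTER_CUBIC)
    R=np.array([[np.cos(a),-np.sin(a),0],[np.sin(a),np.cos(a),0],[0,0,1]])
    for p,q in model(**k):
        P=proj(d,np.array([p,q])@R.T+[t[0],t[1],0]);P=(P-[u0,v0]+.5)*f
        cv2.line(im,tuple(np.int32(P[0]*8)),tuple(np.int32(P[1]*8)),(0,0,255),1,cv2.LINE_AA,3)
    cv2.imwrite(fn,im)
E
python3 - <<'E'
from h import *
a=np.radians(11.78);t=(.6702,.025)
overlay(np.load("top0.npz"),a,t,(190,150,320,235),6,"pics/ot.png")
overlay(np.load("scene0.npz"),a,t,(210,150,350,265),5,"pics/os.png")
E
```

```text
(no output)
```

View pics/ot.png

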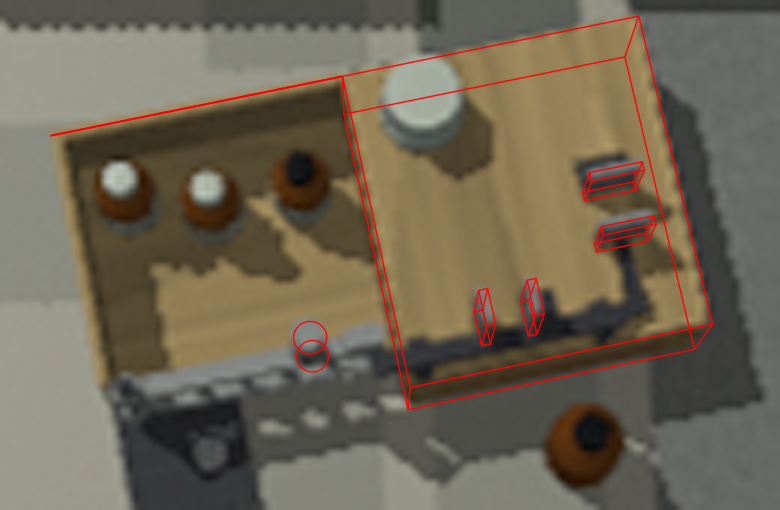

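View pics/os.png

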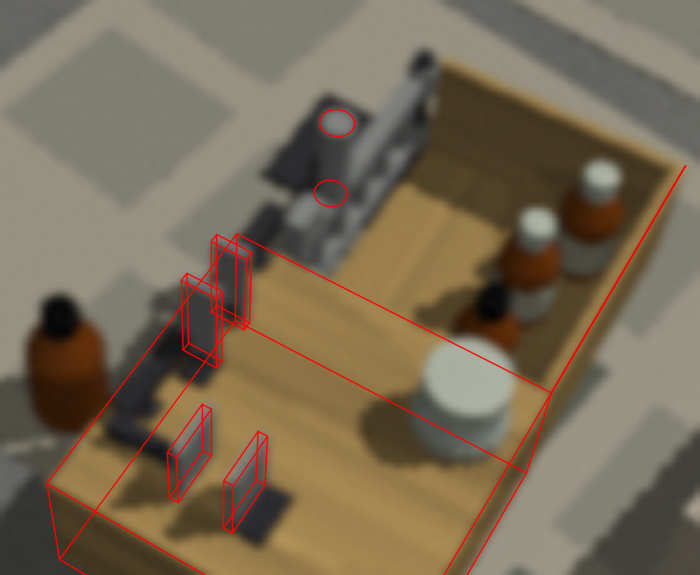

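```bash
python3 - <<'E'
from h import *
a=np.radians(11.78);t=(.6717,.0245)
overlay(np.load("top0.npz"),a,t,(260,170,312,208),14,"pics/ot2.png")
overlay(np.load("scene0.npz"),a,t,(225,190,280,260),9,"pics/os2.png")
overlay(np.load("scene0.npz"),a,t,(255,160,320,225),9,"pics/os3.png")
E
```

```text
(no output)
```

View pics/ot2.png

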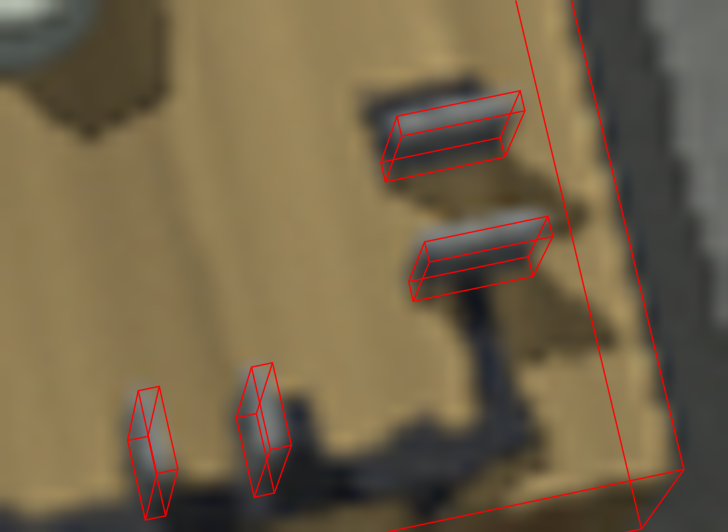

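View pics/os2.png

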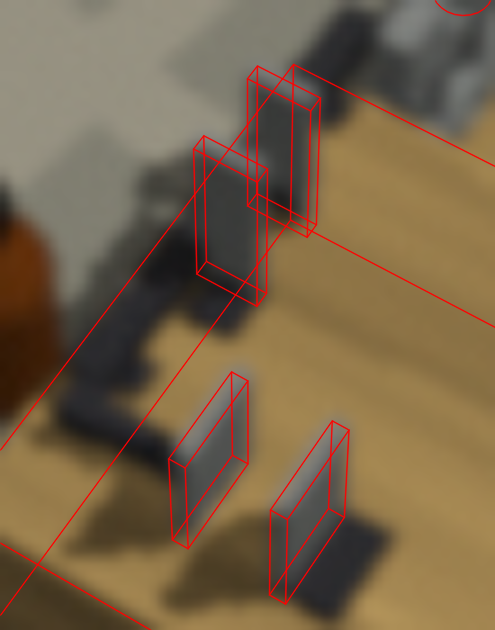

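View pics/os3.png

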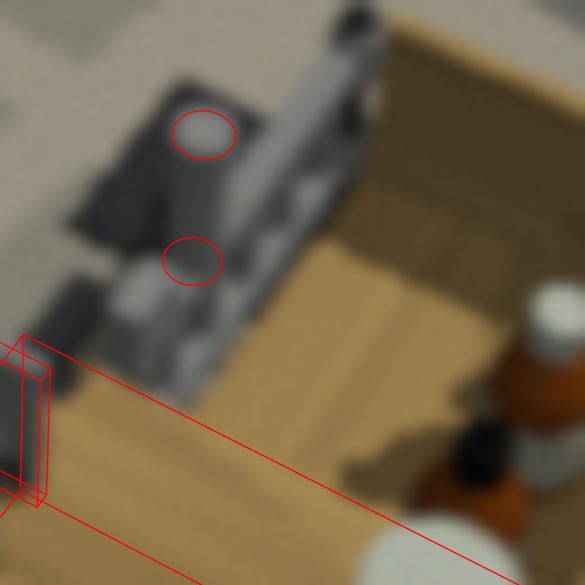

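```bash
python3 -m creep '[{"jaw":8.5,"linear":[2.51,-1.35,0],"spin":0},{"jaw":8.5,"linear":[2.51,-1.35,0],"spin":0},{"jaw":8.5,"linear":[2.51,-1.35,0],"spin":0},{"jaw":8.5,"linear":[2.51,-1.35,0],"spin":0},{"jaw":8.5,"linear":[2.51,-1.35,0],"spin":0},{"jaw":8.5,"linear":[2.51,-1.35,0],"spin":0},{"jaw":8.5,"linear":[2.51,-1.35,0],"spin":0},{"jaw":8.5,"linear":[2.51,-1.35,0],"spin":0}]' 30
python3 -m creep '[{"jaw":7,"linear":[2.51,-1.35,0],"spin":0},{"jaw":7,"linear":[2.51,-1.35,0],"spin":0},{"jaw":7,"linear":[2.51,-1.35,0],"spin":0},{"jaw":7,"linear":[2.51,-1.35,0],"spin":0},{"jaw":7,"linear":[2.51,-1.35,0],"spin":0},{"jaw":7,"linear":[2.51,-1.35,0],"spin":0},{"jaw":7,"linear":[2.51,-1.35,0],"spin":0},{"jaw":7,"linear":[2.51,-1.35,0],"spin":0}]'
python3 -m creep '[{"jaw":6,"linear":[2.51,-1.35,0],"spin":0},{"jaw":6,"linear":[2.51,-1.35,0],"spin":0},{"jaw":6,"linear":[2.51,-1.35,0],"spin":0},{"jaw":6,"linear":[2.51,-1.35,0],"spin":0},{"jaw":6,"linear":[2.51,-1.35,0],"spin":0},{"jaw":6,"linear":[2.51,-1.35,0],"spin":0},{"jaw":6,"linear":[2.51,-1.35,0],"spin":0},{"jaw":6,"linear":[0,0,0],"spin":0}]'
```

```text
clock: 0.77
tcp_pos: [0.3516, -0.4578, 0.2309]
tcp_rot: [[0.956, 0.293, -0.001], [0.293, -0.956, 0.001], [-0.0, -0.001, -1.0]]
ft_force: [0.3, -0.1, 0.6]
width: 0.085
clock: 1.43
tcp_pos: [0.5117, -0.2958, 0.2309]
tcp_rot: [[0.956, 0.293, -0.001], [0.293, -0.956, 0.0], [-0.001, -0.0, -1.0]]
ft_force: [0.2, 0.4, 1.2]
width: 0.0699
clock: 2.1
tcp_pos: [0.655, -0.1472, 0.2304]
tcp_rot: [[0.953, 0.302, 0.002], [0.302, -0.953, 0.006], [0.003, -0.005, -1.0]]
ft_force: [-0.2, 1.1, 0.1]
width: 0.0599
```

```bash
python3 -m creep '[{"jaw":6,"linear":[0,0,0],"spin":-7},{"jaw":6,"linear":[0,0,0],"spin":-7},{"jaw":6,"linear":[0,0,0],"spin":-7},{"jaw":6,"linear":[0,0,0],"spin":-7},{"jaw":6,"linear":[0,0,0],"spin":-7},{"jaw":6,"linear":[0,0,0],"spin":-7},{"jaw":6,"linear":[0,0,0],"spin":-7},{"jaw":6,"linear":[0,0,0],"spin":-7}]'
python3 -m creep '[{"jaw":6,"linear":[0,0,0],"spin":-7},{"jaw":6,"linear":[0,0,0],"spin":-7},{"jaw":6,"linear":[0,0,0],"spin":-7},{"jaw":6,"linear":[0,0,0],"spin":-7},{"jaw":6,"linear":[0,0,0],"spin":0},{"jaw":6,"linear":[0,0,0],"spin":0}]'
cat > st.py <<'E'
import sys
from h import *
from plant import telemetry
s=telemetry.read_state();R=np.array(s["tcp_rot"]);p=np.array(s["tcp_pos"])
a=np.radians(11.78);t=np.array((.6717,.0245));Q=np.array([[np.cos(a),-np.sin(a)],[np.sin(a),np.cos(a)]])
def rack(x,y,z,ang=None):
    w=np.r_[Q@[x,y]+t,z]
    print("target",np.round(w,4),"tool delta cm",np.round(100*R.T@(w-p),2))
print("clock",s["clock"],"tcp",np.round(p,4),"rack tcp",np.round(1e3*Q.T@(p[:2]-t),1),"xang",np.degrees(np.arctan2(R[1,0],R[0,0])).round(2),"w",round(s["width"],4),"F",np.round(s["ft_force"],1),"j",np.round(s["joints"],2))
if len(sys.argv)>1: rack(*map(float,sys.argv[1:4]))
E
python3 st.py -.032 -.155 .16
```

```text
clock: 2.77
tcp_pos: [0.651, -0.1553, 0.2306]
tcp_rot: [[0.286, 0.958, -0.001], [0.958, -0.286, -0.0], [-0.0, -0.001, -1.0]]
ft_force: [0.1, -0.2, -0.5]
width: 0.0602
clock: 3.27
tcp_pos: [0.6511, -0.1554, 0.2308]
tcp_rot: [[-0.189, 0.982, -0.001], [0.982, 0.189, 0.0], [0.0, -0.001, -1.0]]
ft_force: [-0.1, -0.4, 0.1]
width: 0.0601
clock 3.2667 tcp [ 0.6511 -0.1554  0.2308] rack tcp [ -56.9 -171.9] xang 100.88 w 0.0601 F [-0.1 -0.4  0.1] j [ 0.53  0.47 -0.52  1.47  0.24  1.26  0.18]
target [ 0.672  -0.1338  0.16  ] tool delta cm [1.73 2.47 7.08]
```

```bash
python3 -m creep '[{"jaw":6,"linear":[0.86,1.23,0],"spin":-0.9},{"jaw":6,"linear":[0.86,1.23,0],"spin":0},{"jaw":6,"linear":[0,0,2],"spin":0},{"jaw":6,"linear":[0,0,2],"spin":0},{"jaw":6,"linear":[0,0,2],"spin":0},{"jaw":6,"linear":[0,0,1],"spin":0},{"jaw":6,"linear":[0,0,0],"spin":0},{"jaw":6,"linear":[0,0,0],"spin":0}]'
python3 st.py -.032 -.155 .104
python3 - <<'E'
from h import *
from plant import imaging
a=np.radians(11.78);t=(.6717,.0245)
overlay(imaging.get_image("scene"),a,t,(190,130,350,260),5,"pics/s1.png")
E
```

```text
clock: 3.93
tcp_pos: [0.6728, -0.1322, 0.1612]
tcp_rot: [[-0.208, 0.978, -0.0], [0.978, 0.208, 0.001], [0.001, 0.0, -1.0]]
ft_force: [0.3, -0.7, 1.1]
width: 0.0603
clock 3.9333 tcp [ 0.6728 -0.1322  0.1612] rack tcp [ -31.  -153.6] xang 102.01 w 0.0603 F [ 0.3 -0.7  1.1] j [ 0.48  0.56 -0.51  1.51  0.29  1.15  0.13]
target [ 0.672  -0.1338  0.104 ] tool delta cm [-0.14 -0.11  5.72]
```

View pics/s1.png

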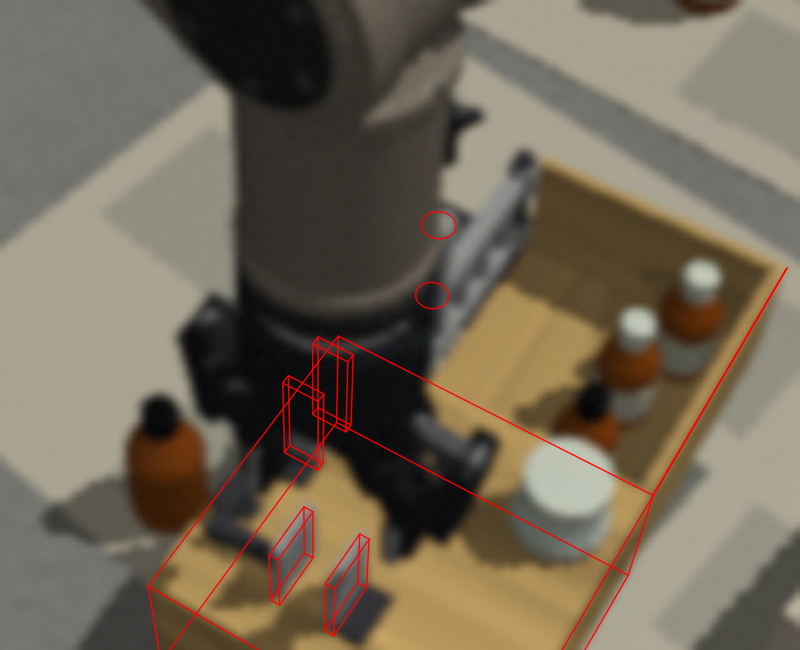

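```bash
python3 -m creep '[{"jaw":6,"linear":[-0.1,-0.1,0.8],"spin":0},{"jaw":6,"linear":[0,0,0.8],"spin":0},{"jaw":6,"linear":[0,0,0.8],"spin":0},{"jaw":6,"linear":[0,0,0.8],"spin":0},{"jaw":6,"linear":[0,0,0.8],"spin":0},{"jaw":6,"linear":[0,0,0.8],"spin":0},{"jaw":6,"linear":[0,0,0.8],"spin":0},{"jaw":6,"linear":[0,0,0],"spin":0}]'
python3 st.py -.032 -.155 .104
python3 - <<'E'
from h import *
from plant import imaging
a=np.radians(11.78);t=(.6717,.0245)
overlay(imaging.get_image("scene"),a,t,(210,180,310,270),8,"pics/s2.png")
E
```

```text
clock: 4.65
tcp_pos: [0.67, -0.1345, 0.1028]
tcp_rot: [[-0.207, 0.978, -0.004], [0.978, 0.207, 0.001], [0.001, -0.003, -1.0]]
ft_force: [-0.6, 0.7, -0.5]
width: 0.0604
clock 4.65 tcp [ 0.67   -0.1345  0.1028] rack tcp [ -34.1 -155.3] xang 101.98 w 0.0604 F [-0.6  0.7 -0.5] j [ 0.47  0.61 -0.49  1.56  0.32  1.06  0.11]
target [ 0.672  -0.1338  0.104 ] tool delta cm [ 0.03  0.21 -0.12]
```

View pics/s2.png

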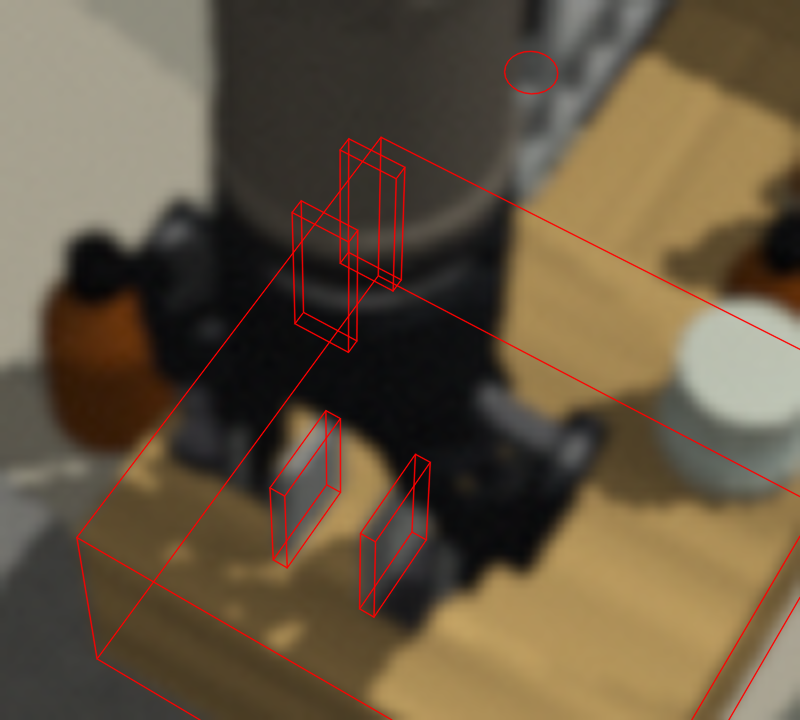

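```bash
python3 -m creep '[{"jaw":5,"linear":[0,0.22,-0.1],"spin":0},{"jaw":4.2,"linear":[0,0,0],"spin":0},{"jaw":3.6,"linear":[0,0,0],"spin":0},{"jaw":3.2,"linear":[0,0,0],"spin":0},{"jaw":2.8,"linear":[0,0,0],"spin":0},{"jaw":2.5,"linear":[0,0,0],"spin":0}]' 30
python3 st.py -.032 -.155 .104
python3 -m creep '[{"jaw":2.2,"linear":[0,0,0],"spin":0},{"jaw":1.8,"linear":[0,0,0],"spin":0},{"jaw":1.8,"linear":[0,0,0],"spin":0},{"jaw":1.8,"linear":[0,0,0],"spin":0}]' 30
python3 st.py -.032 -.155 .104
```

```text
clock: 5.2
tcp_pos: [0.6732, -0.1346, 0.1066]
tcp_rot: [[-0.207, 0.978, -0.0], [0.978, 0.207, -0.001], [-0.001, -0.001, -1.0]]
ft_force: [-4.4, -1.2, 2.8]
width: 0.0253
clock 5.2 tcp [ 0.6732 -0.1346  0.1066] rack tcp [ -31. -156.] xang 101.95 w 0.0253 F [-4.4 -1.2  2.8] j [ 0.47  0.61 -0.49  1.55  0.32  1.06  0.11]
target [ 0.672  -0.1338  0.104 ] tool delta cm [ 0.1  -0.1   0.26]
clock: 5.53
tcp_pos: [0.6737, -0.1345, 0.1066]
tcp_rot: [[-0.207, 0.978, 0.0], [0.978, 0.207, -0.0], [-0.001, 0.0, -1.0]]
ft_force: [-4.4, -1.1, 5.2]
width: 0.0189
clock 5.5333 tcp [ 0.6737 -0.1345  0.1066] rack tcp [ -30.5 -156. ] xang 101.94 w 0.0189 F [-4.4 -1.1  5.2] j [ 0.47  0.61 -0.49  1.55  0.32  1.06  0.11]
target [ 0.672  -0.1338  0.104 ] tool delta cm [ 0.1  -0.15  0.26]
```

```bash
python3 -m creep '[{"jaw":1.4,"linear":[0,0,0],"spin":0},{"jaw":1.0,"linear":[0,0,0],"spin":0},{"jaw":1.0,"linear":[0,0,0],"spin":0}]' 30
python3 st.py -.032 -.155 .104
python3 - <<'E'
from h import *
from plant import imaging
a=np.radians(11.78);t=(.6717,.0245)
overlay(imaging.get_image("scene"),a,t,(210,180,310,270),8,"pics/s3.png",ca=.014)
E
```

```text
clock: 5.78
tcp_pos: [0.6737, -0.1344, 0.1066]
tcp_rot: [[-0.207, 0.978, 0.0], [0.978, 0.207, -0.0], [-0.001, 0.0, -1.0]]
ft_force: [-4.0, -1.1, 5.2]
width: 0.019
clock 5.7833 tcp [ 0.6737 -0.1344  0.1066] rack tcp [ -30.5 -156. ] xang 101.95 w 0.019 F [-4.  -1.1  5.2] j [ 0.47  0.61 -0.49  1.55  0.32  1.06  0.11]
target [ 0.672  -0.1338  0.104 ] tool delta cm [ 0.1  -0.15  0.26]
```

View pics/s3.png

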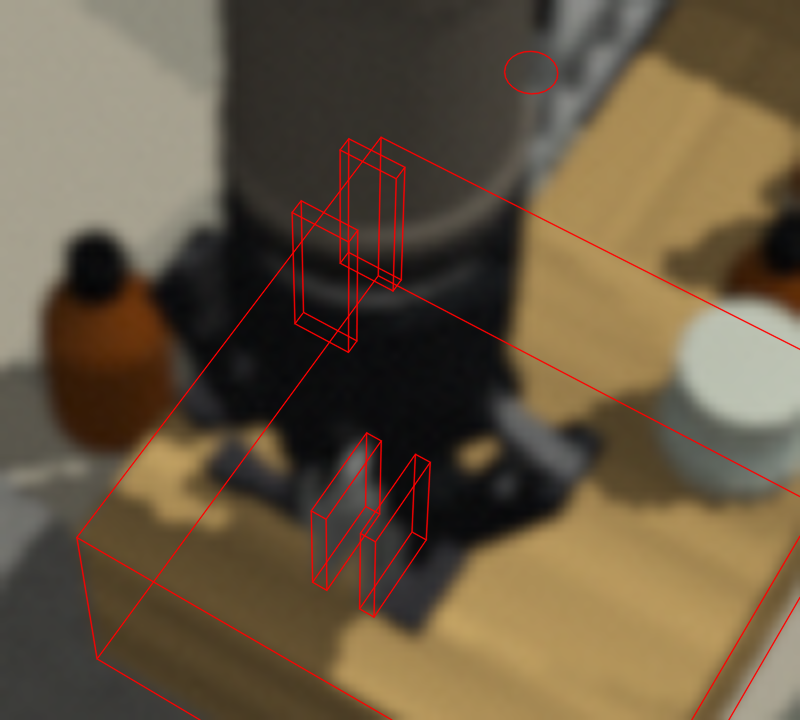

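```bash
python3 -m creep '[{"jaw":1.0,"linear":[0,0,0],"spin":0},{"jaw":1.0,"linear":[0,0,0],"spin":0},{"jaw":1.0,"linear":[0,0,0],"spin":0}]' 40
python3 st.py
python3 -m creep '[{"jaw":3,"linear":[0,0,0],"spin":0},{"jaw":5,"linear":[0,0,0],"spin":0},{"jaw":6,"linear":[0,0,-1],"spin":0},{"jaw":6,"linear":[0,0,-2],"spin":0},{"jaw":6,"linear":[0,0,-2],"spin":0},{"jaw":6,"linear":[0,0,-2],"spin":0},{"jaw":6,"linear":[0,0,0],"spin":7},{"jaw":6,"linear":[0,0,0],"spin":7}]'
python3 -m creep '[{"jaw":6,"linear":[0,0,0],"spin":7},{"jaw":6,"linear":[0,0,0],"spin":7},{"jaw":6,"linear":[0,0,0],"spin":7},{"jaw":6,"linear":[0,0,0],"spin":7},{"jaw":6,"linear":[0,0,0],"spin":7},{"jaw":6,"linear":[0,0,0],"spin":7},{"jaw":6,"linear":[0,0,0],"spin":7},{"jaw":6,"linear":[0,0,0],"spin":7}]'
python3 -m creep '[{"jaw":6,"linear":[0,0,0],"spin":7},{"jaw":6,"linear":[0,0,0],"spin":7},{"jaw":6,"linear":[0,0,0],"spin":6},{"jaw":6,"linear":[0,0,0],"spin":0},{"jaw":6,"linear":[0,0,0],"spin":0}]'
python3 st.py -.085 -.087 .175
python3 - <<'E'
from h import *
from plant import imaging
a=np.radians(11.78);t=(.6717,.0245)
overlay(imaging.get_image("scene"),a,t,(190,130,350,260),5,"pics/s4.png",ca=.014)
E
```

```text
clock: 6.08
tcp_pos: [0.6738, -0.1344, 0.1066]
tcp_rot: [[-0.207, 0.978, 0.001], [0.978, 0.207, -0.0], [-0.001, 0.0, -1.0]]
ft_force: [-2.2, -1.8, 4.9]
width: 0.0185
clock 6.0833 tcp [ 0.6738 -0.1344  0.1066] rack tcp [ -30.4 -156. ] xang 101.95 w 0.0185 F [-2.2 -1.8  4.9] j [ 0.47  0.61 -0.49  1.55  0.32  1.06  0.11]
clock: 6.75
tcp_pos: [0.6758, -0.1333, 0.1792]
tcp_rot: [[0.04, 0.999, 0.006], [0.999, -0.04, 0.0], [0.001, 0.006, -1.0]]
ft_force: [0.6, -0.2, -0.3]
width: 0.0598
clock: 7.42
tcp_pos: [0.6746, -0.1332, 0.177]
tcp_rot: [[0.851, 0.525, 0.003], [0.525, -0.851, 0.001], [0.003, 0.001, -1.0]]
ft_force: [0.7, -0.7, 0.8]
width: 0.0597
clock: 7.83
tcp_pos: [0.6743, -0.1333, 0.1768]
tcp_rot: [[0.977, 0.211, 0.002], [0.211, -0.977, 0.0], [0.002, 0.0, -1.0]]
ft_force: [-1.0, -0.4, 0.1]
width: 0.0603
clock 7.8333 tcp [ 0.6743 -0.1333  0.1768] rack tcp [ -29.7 -155. ] xang 12.19 w 0.0603 F [-1.  -0.4  0.1] j [ 0.26  0.51 -0.18  1.5   0.1   1.15 -1.3 ]
target [ 0.6063 -0.078   0.175 ] tool delta cm [-5.48 -6.84  0.17]
```

View pics/s4.png

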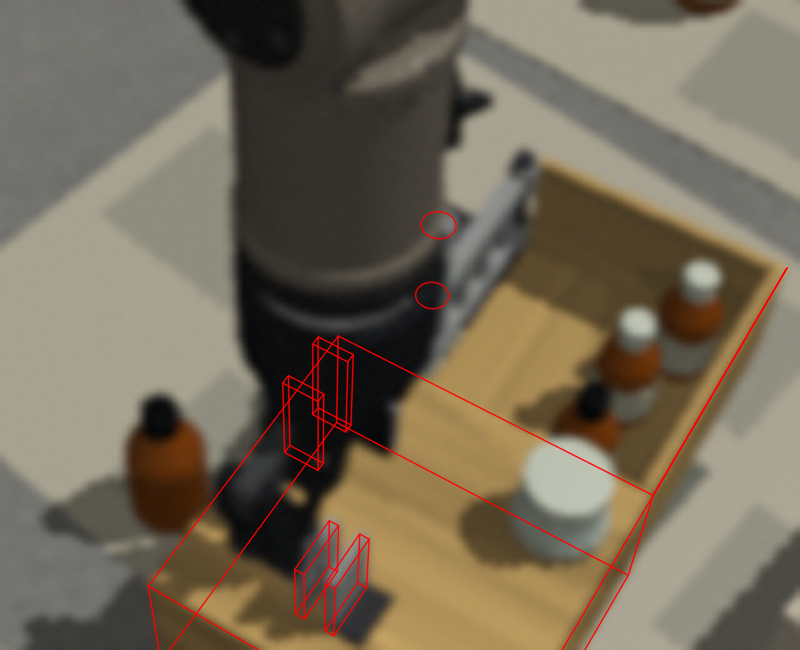

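```bash
python3 -m creep '[{"jaw":6,"linear":[-1.37,-1.71,0],"spin":0.4},{"jaw":6,"linear":[-1.37,-1.71,0],"spin":0},{"jaw":6,"linear":[-1.37,-1.71,0],"spin":0},{"jaw":6,"linear":[-1.37,-1.71,0],"spin":0},{"jaw":6,"linear":[0,0,0],"spin":0},{"jaw":6,"linear":[0,0,0],"spin":0}]'
python3 st.py -.085 -.087 .113
```

```text
clock: 8.38
tcp_pos: [0.606, -0.0772, 0.1768]
tcp_rot: [[0.979, 0.204, 0.001], [0.204, -0.979, 0.0], [0.001, 0.0, -1.0]]
ft_force: [0.2, -0.1, 1.1]
width: 0.0598
clock 8.3833 tcp [ 0.606  -0.0772  0.1768] rack tcp [-85.1 -86.1] xang 11.77 w 0.0598 F [ 0.2 -0.1  1.1] j [ 0.22  0.38 -0.21  1.69  0.09  1.08 -1.38]
target [ 0.6063 -0.078   0.113 ] tool delta cm [-0.    0.09  6.38]
```

```bash
python3 -m creep '[{"jaw":6,"linear":[0,0.08,0.9],"spin":0},{"jaw":6,"linear":[0,0,0.9],"spin":0},{"jaw":6,"linear":[0,0,0.9],"spin":0},{"jaw":6,"linear":[0,0,0.9],"spin":0},{"jaw":6,"linear":[0,0,0.9],"spin":0},{"jaw":6,"linear":[0,0,0.9],"spin":0},{"jaw":6,"linear":[0,0,0.9],"spin":0},{"jaw":6,"linear":[0,0,0],"spin":0}]' 30
python3 st.py -.085 -.087 .113
python3 - <<'E'
from h import *
from plant import imaging
a=np.radians(11.78);t=(.6717,.0245)
overlay(imaging.get_image("scene"),a,t,(200,150,300,240),8,"pics/s5.png",ca=.014)
E
```

```text
clock: 9.05
tcp_pos: [0.6047, -0.0789, 0.1107]
tcp_rot: [[0.98, 0.201, -0.004], [0.201, -0.98, 0.0], [-0.004, -0.001, -1.0]]
ft_force: [-0.7, 0.1, -0.3]
width: 0.0597
clock 9.05 tcp [ 0.6047 -0.0789  0.1107] rack tcp [-86.7 -87.5] xang 11.58 w 0.0597 F [-0.7  0.1 -0.3] j [ 0.21  0.45 -0.2   1.75  0.11  0.96 -1.4 ]
target [ 0.6063 -0.078   0.113 ] tool delta cm [ 0.17 -0.05 -0.23]
```

View pics/s5.png

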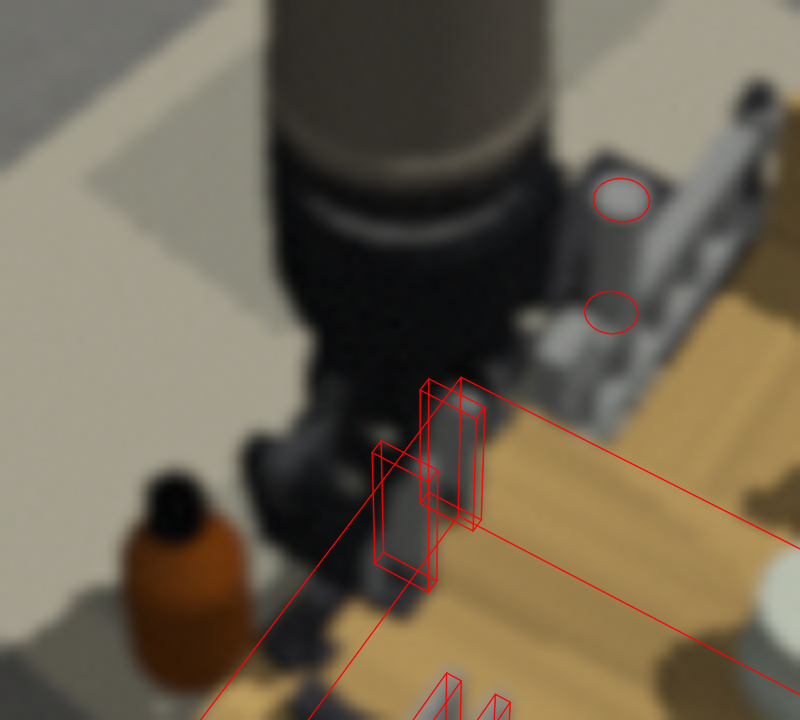

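```bash
python3 -m creep '[{"jaw":5,"linear":[0.1,0,0],"spin":0},{"jaw":4.2,"linear":[0,0,0],"spin":0},{"jaw":3.4,"linear":[0,0,0],"spin":0},{"jaw":2.8,"linear":[0,0,0],"spin":0},{"jaw":2.3,"linear":[0,0,0],"spin":0},{"jaw":1.8,"linear":[0,0,0],"spin":0},{"jaw":1.2,"linear":[0,0,0],"spin":0},{"jaw":0.8,"linear":[0,0,0],"spin":0}]' 30
python3 st.py -.085 -.087 .113
python3 -m creep '[{"jaw":0.5,"linear":[0,0,0],"spin":0},{"jaw":0.5,"linear":[0,0,0],"spin":0},{"jaw":0.5,"linear":[0,0,0],"spin":0},{"jaw":0.5,"linear":[0,0,0],"spin":0}]' 40
python3 st.py -.085 -.087 .113
python3 - <<'E'
from h import *
from plant import imaging
a=np.radians(11.78);t=(.6717,.0245)
overlay(imaging.get_image("scene"),a,t,(200,150,300,240),8,"pics/s6.png",ca=.014,cb=.014)
E
```

```text
clock: 9.77
tcp_pos: [0.6079, -0.0765, 0.1144]
tcp_rot: [[0.979, 0.202, 0.002], [0.202, -0.979, 0.002], [0.002, -0.002, -1.0]]
ft_force: [-2.4, 6.3, 4.7]
width: 0.0171
clock 9.7667 tcp [ 0.6079 -0.0765  0.1144] rack tcp [-83.  -85.8] xang 11.65 w 0.0171 F [-2.4  6.3  4.7] j [ 0.21  0.45 -0.2   1.75  0.1   0.96 -1.4 ]
target [ 0.6063 -0.078   0.113 ] tool delta cm [-0.2   0.12  0.14]
clock: 10.1
tcp_pos: [0.6079, -0.0765, 0.1144]
tcp_rot: [[0.979, 0.202, 0.002], [0.202, -0.979, 0.002], [0.002, -0.002, -1.0]]
ft_force: [-2.3, 7.3, 5.0]
width: 0.0169
clock 10.1 tcp [ 0.6079 -0.0765  0.1144] rack tcp [-83.1 -85.9] xang 11.65 w 0.0169 F [-2.3  7.3  5. ] j [ 0.21  0.45 -0.2   1.75  0.1   0.96 -1.4 ]
target [ 0.6063 -0.078   0.113 ] tool delta cm [-0.19  0.11  0.14]
```

View pics/s6.png

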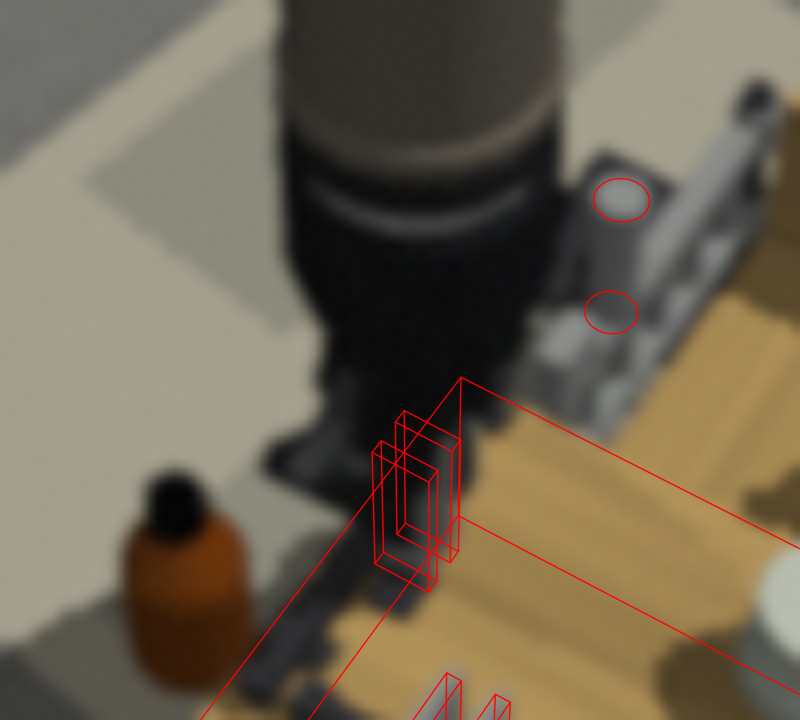

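```bash
python3 -m creep '[{"jaw":0.5,"linear":[0,0,0],"spin":0},{"jaw":0.5,"linear":[0,0,0],"spin":0},{"jaw":3,"linear":[0,0,0],"spin":0},{"jaw":5,"linear":[0,0,0],"spin":0},{"jaw":6,"linear":[0,0,-1],"spin":0},{"jaw":6,"linear":[0,0,-2],"spin":0},{"jaw":6,"linear":[0,0,-2],"spin":0},{"jaw":6,"linear":[0,0,-2],"spin":0}]'
python3 -m creep '[{"jaw":6,"linear":[0,0,0],"spin":-7},{"jaw":6,"linear":[0,0,0],"spin":-7},{"jaw":6,"linear":[0,0,0],"spin":-7},{"jaw":6,"linear":[0,0,0],"spin":-7},{"jaw":6,"linear":[0,0,0],"spin":-7},{"jaw":6,"linear":[0,0,0],"spin":-7},{"jaw":6,"linear":[0,0,0],"spin":-7},{"jaw":6,"linear":[0,0,0],"spin":-7}]'
python3 -m creep '[{"jaw":6,"linear":[0,0,0],"spin":-7},{"jaw":6,"linear":[0,0,0],"spin":-7},{"jaw":6,"linear":[0,0,0],"spin":-7},{"jaw":6,"linear":[0,0,0],"spin":-7},{"jaw":6,"linear":[0,0,0],"spin":-6},{"jaw":6,"linear":[0,0,0],"spin":0},{"jaw":6,"linear":[0,0,0],"spin":0}]'
python3 st.py -.081 .03 .18
python3 - <<'E'
from h import *
from plant import imaging
a=np.radians(11.78);t=(.6717,.0245)
overlay(imaging.get_image("scene"),a,t,(200,150,300,240),8,"pics/s7.png",ca=.014,cb=.014)
E
```

```text
clock: 10.82
tcp_pos: [0.6072, -0.0802, 0.1846]
tcp_rot: [[0.98, 0.199, 0.0], [0.199, -0.98, -0.001], [-0.0, 0.001, -1.0]]
ft_force: [0.9, 0.3, -0.3]
width: 0.0599
clock: 11.48
tcp_pos: [0.6074, -0.0803, 0.184]
tcp_rot: [[0.377, 0.926, 0.001], [0.926, -0.377, -0.002], [-0.001, 0.001, -1.0]]
ft_force: [1.0, 0.7, -0.5]
width: 0.0603
clock: 12.07
tcp_pos: [0.6073, -0.08, 0.1837]
tcp_rot: [[-0.197, 0.98, 0.001], [0.98, 0.197, -0.001], [-0.001, 0.0, -1.0]]
ft_force: [0.1, 0.1, -1.1]
width: 0.0598
clock 12.0667 tcp [ 0.6073 -0.08    0.1837] rack tcp [-84.3 -89.2] xang 101.33 w 0.0598 F [ 0.1  0.1 -1.1] j [ 0.44  0.4  -0.5   1.68  0.21  1.11  0.08]
target [0.5863 0.0373 0.18  ] tool delta cm [11.92  0.24  0.36]
```

View pics/s7.png

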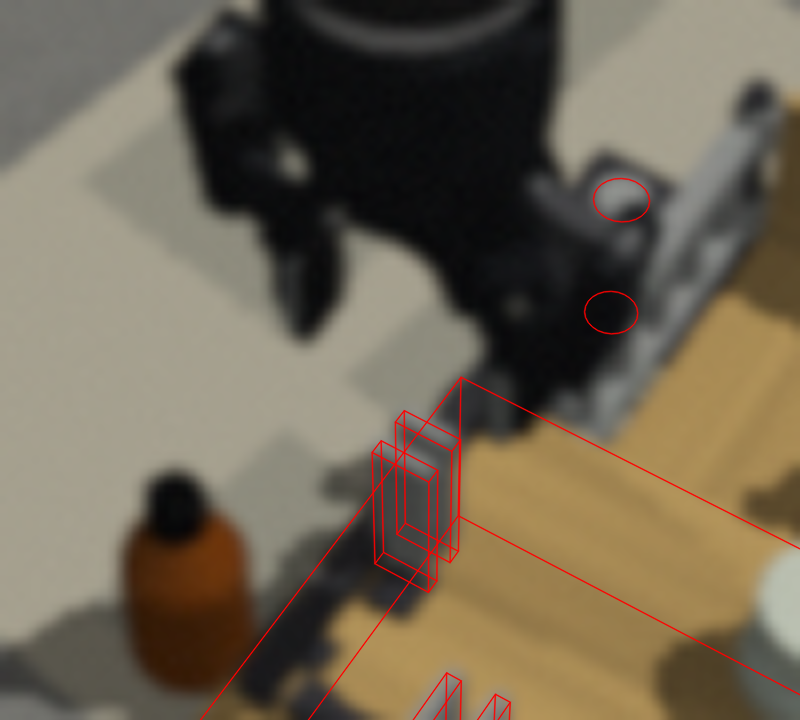

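```bash
python3 -m creep '[{"jaw":6,"linear":[2.4,0.05,0],"spin":-0.4},{"jaw":6,"linear":[2.4,0.05,0],"spin":0},{"jaw":6,"linear":[2.4,0.05,0],"spin":0},{"jaw":6,"linear":[2.4,0.05,0],"spin":0},{"jaw":6,"linear":[2.3,0,0],"spin":0},{"jaw":6,"linear":[0,0,0],"spin":0},{"jaw":6,"linear":[0,0,0],"spin":0}]'
python3 st.py -.081 .03 .106
```

```text
clock: 12.7
tcp_pos: [0.5845, 0.0396, 0.1837]
tcp_rot: [[-0.209, 0.978, 0.001], [0.978, 0.209, -0.0], [-0.0, 0.001, -1.0]]
ft_force: [-0.4, -0.8, -0.3]
width: 0.0599
clock 12.7 tcp [0.5845 0.0396 0.1837] rack tcp [-82.3  32.6] xang 102.07 w 0.0599 F [-0.4 -0.8 -0.3] j [ 0.29  0.36 -0.55  1.74  0.21  1.1  -0.11]
target [0.5863 0.0373 0.106 ] tool delta cm [-0.25  0.12  7.77]
```

```bash
python3 -m creep '[{"jaw":6,"linear":[-0.2,0.1,1],"spin":0},{"jaw":6,"linear":[0,0,1.1],"spin":0},{"jaw":6,"linear":[0,0,1.1],"spin":0},{"jaw":6,"linear":[0,0,1.1],"spin":0},{"jaw":6,"linear":[0,0,1.1],"spin":0},{"jaw":6,"linear":[0,0,1.1],"spin":0},{"jaw":6,"linear":[0,0,1],"spin":0},{"jaw":6,"linear":[0,0,0],"spin":0}]'
python3 st.py -.081 .03 .106
python3 - <<'E'
from h import *
from plant import imaging
a=np.radians(11.78);t=(.6717,.0245)
overlay(imaging.get_image("scene"),a,t,(220,130,320,220),8,"pics/s8.png",ca=.014,cb=.014)
E
```

```text
clock: 13.37
tcp_pos: [0.5842, 0.036, 0.1055]
tcp_rot: [[-0.207, 0.978, -0.005], [0.978, 0.207, -0.0], [0.001, -0.005, -1.0]]
ft_force: [-0.9, -0.1, -0.0]
width: 0.06
clock 13.3667 tcp [0.5842 0.036  0.1055] rack tcp [-83.3  29.1] xang 101.97 w 0.06 F [-0.9 -0.1 -0. ] j [ 0.27  0.45 -0.52  1.81  0.27  0.96 -0.16]
target [0.5863 0.0373 0.106 ] tool delta cm [ 0.09  0.23 -0.05]
```

View pics/s8.png

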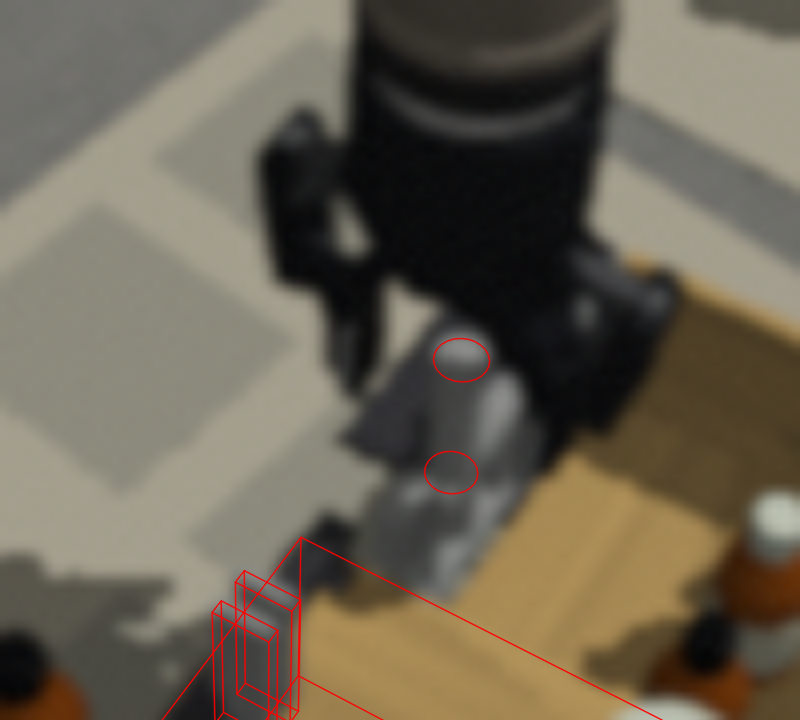

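```bash
python3 -m creep '[{"jaw":4.5,"linear":[0,0.1,0],"spin":0},{"jaw":3,"linear":[0,0,0],"spin":0},{"jaw":2.2,"linear":[0,0,0],"spin":0},{"jaw":1.6,"linear":[0,0,0],"spin":0},{"jaw":0.8,"linear":[0,0,0],"spin":0},{"jaw":0.5,"linear":[0,0,0],"spin":0},{"jaw":0.5,"linear":[0,0,0],"spin":0}]' 50
python3 st.py -.081 .03 .106
```

```text
clock: 14.0
tcp_pos: [0.5867, 0.0364, 0.1092]
tcp_rot: [[-0.207, 0.978, -0.0], [0.978, 0.207, -0.001], [-0.001, -0.001, -1.0]]
ft_force: [-4.3, -0.0, 5.4]
width: 0.0168
clock 14.0 tcp [0.5867 0.0364 0.1092] rack tcp [-80.7  29. ] xang 101.95 w 0.0168 F [-4.3 -0.   5.4] j [ 0.27  0.45 -0.52  1.8   0.27  0.96 -0.16]
target [0.5863 0.0373 0.106 ] tool delta cm [ 0.1  -0.02  0.32]
```

Post gripped (width 17 mm for an 18 mm post). Start the swing.

```bash
python3 -m creep '[{"jaw":0.5,"linear":[0.03,-0.73,0],"spin":4},{"jaw":0.5,"linear":[0.03,-0.73,0],"spin":4},{"jaw":0.5,"linear":[0.03,-0.73,0],"spin":4},{"jaw":0.5,"linear":[0.03,-0.73,0],"spin":4},{"jaw":0.5,"linear":[0.03,-0.73,0],"spin":4},{"jaw":0.5,"linear":[0,0,0],"spin":0}]'
python3 st.py
```

```text
clock: 14.5
tcp_pos: [0.5503, 0.035, 0.1092]
tcp_rot: [[0.141, 0.99, 0.001], [0.99, -0.141, -0.002], [-0.002, 0.001, -1.0]]
ft_force: [0.1, -1.6, 3.3]
width: 0.0165
clock 14.5 tcp [0.5503 0.035  0.1092] rack tcp [-116.7   35.1] xang 81.91 w 0.0165 F [ 0.1 -1.6  3.3] j [ 0.23  0.38 -0.46  1.89  0.21  0.92 -0.47]
```

```bash
python3 -m creep '[{"jaw":0.5,"linear":[0.03,-0.73,0],"spin":4},{"jaw":0.5,"linear":[0.03,-0.73,0],"spin":4},{"jaw":0.5,"linear":[0.03,-0.73,0],"spin":4},{"jaw":0.5,"linear":[0.03,-0.73,0],"spin":4},{"jaw":0.5,"linear":[0.03,-0.73,0],"spin":4},{"jaw":0.5,"linear":[0.03,-0.73,0],"spin":4},{"jaw":0.5,"linear":[0.03,-0.73,0],"spin":4},{"jaw":0.5,"linear":[0,0,0],"spin":0}]'
python3 st.py
```

```text
clock: 15.17
tcp_pos: [0.5037, 0.0533, 0.1092]
tcp_rot: [[0.591, 0.807, 0.0], [0.807, -0.591, -0.003], [-0.002, 0.002, -1.0]]
ft_force: [-2.6, -3.0, 6.8]
width: 0.0167
clock 15.1667 tcp [0.5037 0.0533 0.1092] rack tcp [-158.6   62.5] xang 53.8 w 0.0167 F [-2.6 -3.   6.8] j [ 0.14  0.3  -0.39  2.    0.15  0.87 -0.96]
```

```bash
python3 -m creep '[{"jaw":0.5,"linear":[0.03,-0.73,0],"spin":4},{"jaw":0.5,"linear":[0.03,-0.73,0],"spin":4},{"jaw":0.5,"linear":[0.03,-0.73,0],"spin":4},{"jaw":0.5,"linear":[0.03,-0.73,0],"spin":4},{"jaw":0.5,"linear":[0.03,-0.73,0],"spin":4},{"jaw":0.5,"linear":[0.03,-0.73,0],"spin":4},{"jaw":0.5,"linear":[0.03,-0.73,0],"spin":4},{"jaw":0.5,"linear":[0.02,-0.55,0],"spin":3}]'
python3 -m creep '[{"jaw":0.5,"linear":[0,0,0],"spin":0},{"jaw":0.5,"linear":[0,0,0],"spin":0},{"jaw":0.5,"linear":[0,0,0],"spin":0}]'
python3 st.py
python3 - <<'E'
from h import *
from plant import imaging
a=np.radians(11.78);t=(.6717,.0245)
overlay(imaging.get_image("scene"),a,t,(200,110,340,250),5,"pics/s9.png",ca=.014,cb=.014,g=1.37)
overlay(imaging.get_image("top"),a,t,(190,140,320,245),6,"pics/t9.png",ca=.014,cb=.014,g=1.37)
E
```

```text
clock: 15.83
tcp_pos: [0.4674, 0.0956, 0.109]
tcp_rot: [[0.922, 0.386, -0.004], [0.386, -0.922, -0.006], [-0.006, 0.004, -1.0]]
ft_force: [-8.2, -8.2, 14.6]
width: 0.0166
clock: 16.08
tcp_pos: [0.4674, 0.0955, 0.109]
tcp_rot: [[0.921, 0.389, -0.005], [0.389, -0.921, -0.006], [-0.006, 0.003, -1.0]]
ft_force: [-9.1, -8.1, 14.3]
width: 0.0167
clock 16.0833 tcp [0.4674 0.0955 0.109 ] rack tcp [-185.5  111.2] xang 22.92 w 0.0167 F [-9.1 -8.1 14.3] j [-0.01  0.25 -0.33  2.06  0.11  0.86 -1.57]
```

View pics/s9.png

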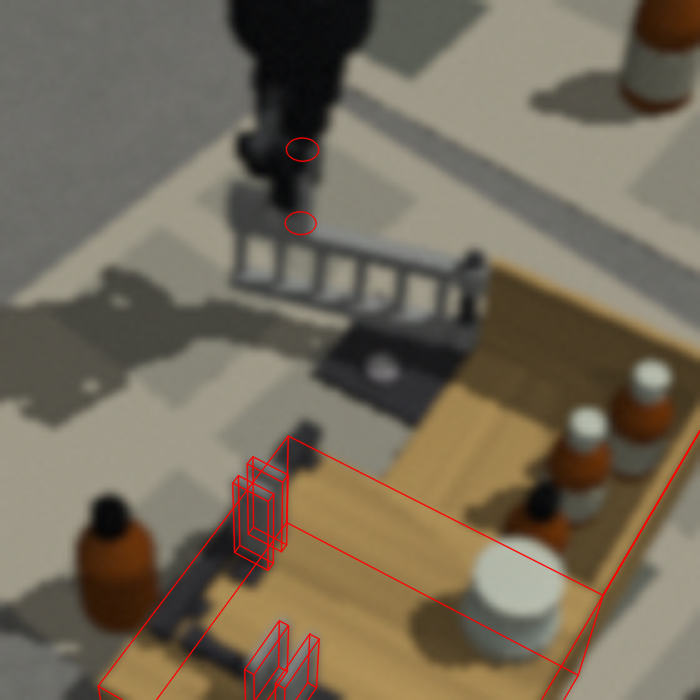

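View pics/t9.png

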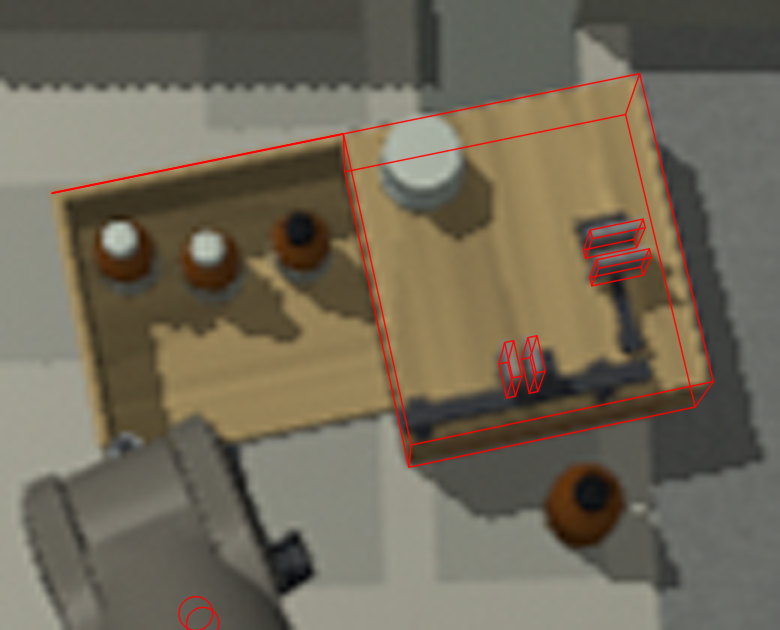

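```bash
python3 - <<'E'
from h import *
from plant import imaging
a=np.radians(11.78);t=np.array((.6717,.0245));Q=np.array([[np.cos(a),-np.sin(a)],[np.sin(a),np.cos(a)]])
d=imaging.get_image("scene");P=cloud(d).reshape(-1,3);r=(P[:,:2]-t)@Q
m=(P[:,2]>.02)&(P[:,2]<.092)&(r[:,0]<-.12)&(r[:,0]>-.24)&(r[:,1]>.02)&(r[:,1]<.2)
q=r[m].astype(np.float32);l=cv2.fitLine(q,cv2.DIST_HUBER,0,.005,.005).ravel();print(m.sum(),l,"angle",np.arctan2(abs(l[0]),abs(l[1])),"sign",l[0]*l[1])
E
python3 -m creep '[{"jaw":0.5,"linear":[0,0,0],"spin":0},{"jaw":0.5,"linear":[0,0,0],"spin":0},{"jaw":0.5,"linear":[0,0,0],"spin":0},{"jaw":0.5,"linear":[0,0,0],"spin":0}]'
```

```text
445 [ 0.9637685   0.26674023 -0.16309547  0.11174978] angle 1.3007872 sign 0.25707582
clock: 16.57
tcp_pos: [0.4675, 0.0954, 0.1091]
tcp_rot: [[0.921, 0.389, -0.005], [0.389, -0.921, -0.005], [-0.006, 0.003, -1.0]]
ft_force: [-7.3, -7.4, 14.1]
width: 0.017
```

```bash
python3 -c "
from plant import order
print(order.job_done())"; python3 st.py
```

```text
the job is handed in; nothing more can be done
None
the job is handed in; nothing more can be done
```

I squeezed the first catch shut, then the second. I then took the gate by its post, swung it out past the detent and handed the job in at 16.6 s of the 48 s, still gripping the post.

**Gate:** the last checks put it at 1.35 rad from the tool position and 1.30 rad from the depth image, against the 1.2 rad needed. The two differ by 0.05 rad. The tool was at rest, with the fingers stopped on the post at 17 mm.

**Catches:** both match their fully squeezed outline in the last overlays. I could not read the catch joints directly. The finger opening stalled at 18.5 to 19 mm on the first catch and 17 mm on the second, a little below the 22 and 18 mm given. I put that down to give in the pads and to width calibration.

**Bystanders:** the three bottles in the bay, the jar and the dropper were standing in place in the last pictures. The tin and bowl were outside the last pictures and I did not measure any bystander positions. The arm passed over them above z 0.23 m.

**Forces:** the largest force reading I saw at the end of a move was about 19 N.

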